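Walk a bearing cup square into an enlarger's pivot casting

ROBOT

A 6-joint arm with a two-finger parallel gripper is mounted at the origin on the work surface. World frame = base frame: x ahead of the robot, y to its left, z up, the work surface at z = 0. Lengths are in m, angles in rad, forces in N, time in s.
With the tool pointing down it reaches from about 0.325 to 0.775 m from the base axis. Payload 5.5 kg.
Tool frame: the origin (TCP) lies between the finger pads; the fingertips stand 14 mm ahead of it and the grasp point (between the pads) lies 5 mm behind it; z points along the fingers, y is the direction in which the jaws open and shut (so a half turn about z gives the same grasp; the last joint's range is limited). The gripper opens to 88 mm and grips with 3 to 60 N. Pads are 20 mm wide; open, the fingers measure 115 mm over their backs; the gripper's body (75 mm by 178 mm) begins 61 mm behind the grasp point.
Start: joints at [-1.22, 0.091, 1.231, -0, 1.82, -0.057], TCP at [0.238, -0.551, 0.237] pointing down, gripper open.
Joint ranges: [-2.87, 2.87], [-0.86, 2.18], [0.17, 2.46], [-1.51, 4.65], [0.06, 2.69], [-2.65, 2.65]. Speed limits (rad/s): [2.57, 2.57, 3.01, 3.14, 3.14, 3.14].

INTERFACE

Orientations are given as a 3x3 rotation matrix whose columns are the frame's x, y, z axes.
In Python, from bench import robot, grab_frame, recognise, silhouettes gives the robot as it stands. The module is installed in compiled form; this text tells all that it offers.
- The arm moves only by the tool jog_arm, never from a script. Its argument "steps" is a list of rows, each a list of 7 numbers: the opening, from 0 (shut) to 1 (fully open), then the shift along the tool's x, y, z in cm, then the turn, a rotation vector about the tool's x, y, z in degrees. In form: [[fingers, dx, dy, dz, ax, ay, az], ...]. A call has 1 to 20 rows; each row is the pose to reach, as a shift and turn from the pose measured when the call began, along the tool's axes at that moment; what a row does not reach only later rows make up. A row lasts 1/10 s, in which the tool goes at most 50 mm and 8.59 degrees, less where a joint would pass 70% of its speed; a pose out of reach is approached as far as the arm can. A call with a gripper value outside its range is refused whole. The fingers move at their own pace and stop on an object; the grip force is fixed at half the most. Time passes only in rows, so rows that repeat a pose let the fingers close. It gives the time, the measured TCP pose, the force and the opening at its end, in the units of the state.
- robot.get_obs(): the state, without advancing time (a new reading comes with each control period).
- grab_frame(name): name is "side" or "top"; returns a dict with "frame" (384x512x3 uint8, blue, green, red), "range_z" (384x512 float32, m along the optical axis (not along the pixel's ray), 0 where there is no reading), "fx", "fy", "cx", "cy" (pixels), "extrinsics" (4x4, takes a point from world to camera coordinates). Camera axes: x right, y down, z forward; pixel columns grow to the right and rows downward; lengths in m; the calibration is good to about 2 mm. A picture is of the moment at which its call begins.
- robot.sign_off(): hands the job in, once; it reports no verdict.
Trained networks look in a picture, given as the dict that the camera call returned (one of the last four; its "shot" number tells which), for a name from the list of things; names that differ only in an ending like _2 or _b are one class to them, and where a whole thing is asked for, a point or a joint stands for the part that bears it (a point fixed in the world has none). Each returns a list of dicts, best first, with "conf" (0 to 1); they miss things now and then, are a little off and sometimes report something else, mostly with a low value. They report only what shows in the picture. A call takes as long as a camera call.
- recognise(picture, target): "box" ([left, top, right, bottom] as shares, 0 to 1, of the picture: columns of its width, rows of its height, round what is visible of it).
- silhouettes(picture, target): "region" (384x512 bool, what is visible of it) and "box" ([left, top, right, bottom] as shares, 0 to 1, of the picture: columns of its width, rows of its height, round what is visible of it).
The state is a dict: "clock": time; "joint_positions": joint angles; "dq": joint speeds; "tau": joint torques, N m; "position": TCP position; "tcp_rot": TCP orientation; "ft_force": force on the tool from outside, world axes, zero at the start; "moment": the same for the moment, N m; "width": finger opening in m.
Only numpy, scipy, OpenCV 4.12 (cv2) and the standard library are available. Lean on these libraries where they do the work, as an engineer would, in place of code of your own. Each camera call takes 0.05 s, during which the arm holds its last target.

TASK

Take the white drift out of its wooden stand and use its nose, whose length you must find by touch, to press the bearing cup of the enlarger pivot down into its bore, a little at a time, alternating around the rim so that it goes in square and never leans noticeably, until its flange is fully home on the casting all round. Press gently, feeling for the end and not forcing it, and touch the cup with nothing but the drift. Then stand the drift back upright in its stand, let go, and leave everything else on the table where it is.

Things in the scene. Friction and masses are not known exactly. Their poses are not given: they have to be found in the camera images.
- casting: dark metal block fixed to the table, 110 x 110 mm, 44 mm high, with a lug (20 mm out, 50 mm wide, 30 mm high) on its +x side and a round bore 69 mm wide and 30 mm deep in its top. Origin at the centre of its underside, z up; it may stand at any yaw.
- casting_mouth (a point): centre of the bore's mouth, in the casting's top face, 44 mm above the table; axes as the casting's. The cup's axis must stay within 0.1 rad of the bore's (some 4 mm down on one side, from level, may reach that), and no press may exceed 50 N.
- cup: bare-metal bearing cup, 0.3 kg, already started in the bore: a flange ring 78 mm outside, 38 mm inside (open in the middle) and 5 mm thick, over a neck 66 mm across and 16 mm long. Origin at the centre of the flange's underside, z up along its axis. At the start the flange stands 7 to 8 mm above the casting, nearly level; home is the flange on the casting all round, a hard stop.
- cup_top (a point): centre of the flange's top face (in the open middle); z is the cup's axis. 13 mm above casting_mouth when out, 5 mm when home. The cup stays where it is left; its resistance is unequal round the rim, tight side unknown. Pressed at 27 mm from its axis, that side goes down (at 5 to 14 N), the far side stays, so it leans; pressed nearer the outer edge the far side may lift.
- stand: pale wooden block fixed to the table, 80 x 80 mm, 44 mm high, with a square 24 x 24 mm vertical through hole in the middle. Origin at the centre of its underside.
- stand_hole (a point): centre of the hole's mouth, in the top face of the stand, 44 mm above the table.
- drift: white hard-plastic drift, 0.12 kg or so, standing upright in the stand: a round shank 22 mm across and 60 mm long over a collar 34 mm across and 10 mm high, which rests on the stand's top; below the collar a nose 16 mm across, set to stick out 24 to 40 mm (hidden in the hole, not known beforehand, locked). Origin on its axis 40 mm below the collar's underside, z to the top.
- drift_mid (a point): the place to grip the drift, on its axis, 20 mm above the collar's top, 30 mm above the collar's underside and 40 mm below the shank's top. The nose has about 4 mm play all round in the stand's hole.
- spare_race: loose steel bearing ring lying flat, 44 mm across, 12 mm high; a bystander, to be left alone. Origin at its underside.
- loupe: small black magnifier standing upright, 40 mm across, 40 mm high; a bystander, to be left alone. Origin at its underside.
- film_can_a: black film canister standing upright, 31 mm across, 50 mm high; a bystander, to be left alone. Origin at its underside.
- film_can_b: a second film canister, as film_can_a; a bystander, to be left alone. Origin at its underside.
- screwdriver: screwdriver lying on the table, about 0.2 m long; a bystander, to be left alone. Origin at its underside.
- measure: clear plastic measuring cup, 70 mm across, 75 mm high; a bystander, to be left alone. Origin at its underside.
- filter_box: cardboard box 85 x 85 mm, 30 mm high; a bystander, to be left alone. Origin at its underside.

How it is judged:
On the way, in this order (a step that is already met when the one before it is completed fails the run):
1. the drift is lifted clear of its stand (z of drift_mid in the frame of stand_hole above 0.075 m), for 0.1 s.
2. the cup is fully home (flange within 1.5 mm of the casting at its centre, leaning less than 0.03 rad) (z of cup_top in the frame of casting_mouth below 0.0065 m and angle between the z axis of cup_top and the z axis of casting_mouth, either way round below 0.03 rad), for 0.2 s.
At the end, for the whole second after the job is handed in: The cup's flange is within 1.5 mm of the casting at its centre and leans less than 0.03 rad; the drift stands in its stand, nose down the hole and its collar within 4 mm of the block's top, within 10 mm of the hole's axis, upright within 0.1 rad, at rest and released (all of step 2 and horizontal distance between drift_mid and stand_hole below 0.01 m and z of drift_mid in the frame of stand_hole below 0.034 m and angle between drift's own z axis and vertical below 0.1 rad and linear speed of drift below 0.02 m/s); the robot touches nothing.
It fails at once if the cup is cocked: it leans more than 0.1 rad (angle between the z axis of cup_top and the z axis of casting_mouth, either way round above 0.1 rad).
It fails at once if the cup is pressed harder than 50 N (contact force between drift and cup above 50 N).
It fails at once if the robot itself touches the cup (contact force between the arm and cup above 1 N).
It fails at once if the gripper touches the cup (contact force between the fingers and cup above 1 N).
It fails at once if a bystander is moved by more than 20 mm (distance of any of spare_race, loupe, film_can_a, film_can_b, screwdriver, measure, filter_box from where it was at the start of the episode above 0.02 m).
It also fails if it takes over 69 s, if anything falls off the work surface, if the arm or the gripper's body presses on something with over 40 N, if the wrist force passes 120 N, or if a joint passes its speed limit or range.

## Working session

There is one attempt and no reset: what is moved stays moved. The work goes in short steps, Python scripts to look and compute and a tool call to move; the robot and the scene stay as the last step left them, time stands still between calls to the robot, and variables do not carry over. Pictures are saved under pics/ and viewed, and the job is handed in when it is done.

Besides the shell and the picture viewer there is one more tool, called by a JSON object that holds its "op" and its "data". jog_arm: Moves the arm, as the interface text tells. Its arguments: {"type":"object","properties":{"steps":{"type":"array"}},"required":["steps"]}

```bash
mkdir -p pics; cat > h.py <<'E'
import numpy as np, cv2
from bench import robot, grab_frame, recognise, silhouettes
def world(f,mask):
    v,u=np.nonzero(mask&(f["range_z"]>0)); z=f["range_z"][v,u]
    p=np.stack([(u-f["cx"])/f["fx"]*z,(v-f["cy"])/f["fy"]*z,z,np.ones_like(z)])
    return (np.linalg.inv(f["extrinsics"])@p)[:3].T,u,v
def st():
    o=robot.get_obs(); print(round(o["clock"],2),"pos",np.round(o["position"],4),"f",np.round(o["ft_force"],2),"m",np.round(o["moment"],2),"w",round(o["width"],4)); print(np.round(o["tcp_rot"],3).tolist(), np.round(o["joint_positions"],3)); return o
E
python3 - <<'E'
from h import *
st()
for n in ("top","side"):
    f=grab_frame(n); cv2.imwrite(f"pics/{n}0.png",f["frame"]); np.savez(f"{n}0.npz",**{k:f[k] for k in f})
    print(n,np.round(f["extrinsics"],3).tolist(),f["fx"],f["cx"],f["cy"])
    for t in ["casting","cup","stand","drift","spare_race","loupe","film_can_a","screwdriver","measure","filter_box"]:
        for r in silhouettes(f,t)[:2]:
            p,u,v=world(f,r["region"]); 
            if len(p): print(t,round(r["conf"],2),"med",np.round(np.median(p,0),3),"lo",np.round(np.percentile(p,2,axis=0),3),"hi",np.round(np.percentile(p,98,axis=0),3),"uv",int(u.mean()),int(v.mean()),len(p))
E
```

```text
0.0 pos [ 0.2378 -0.5505  0.2355] f [0.09 0.67 1.26] m [-0.01  0.01  0.02] w 0.0881
[[0.918, 0.397, -0.001], [0.397, -0.918, 0.002], [0.0, -0.002, -1.0]] [-1.22   0.092  1.232 -0.     1.82  -0.057]
top [[0.022, -1.0, -0.01, -0.008], [-0.998, -0.021, -0.06, 0.539], [0.06, 0.011, -0.998, 1.525], [0.0, 0.0, 0.0, 1.0]] 471.5972543195105 255.14774319043988 184.8147734896056
casting 0.55 med [0.677 0.055 0.047] lo [0.665 0.042 0.016] hi [0.693 0.068 0.055] uv 240 141 82
cup 0.73 med [ 0.479 -0.178  0.055] lo [ 0.448 -0.214  0.046] hi [ 0.514 -0.147  0.062] uv 312 203 313
stand 0.72 med [0.518 0.156 0.042] lo [0.482 0.118 0.016] hi [0.56  0.197 0.049] uv 207 189 527
spare_race 0.43 med [ 0.485 -0.184  0.055] lo [ 0.448 -0.217  0.045] hi [ 0.517 -0.147  0.062] uv 313 202 338
spare_race 0.34 med [0.396 0.414 0.022] lo [0.354 0.404 0.007] hi [0.448 0.431 0.03 ] uv 127 225 220
film_can_a 0.21 med [ 0.488 -0.175  0.041] lo [ 0.419 -0.244  0.005] hi [ 0.547 -0.118  0.049] uv 310 201 884
screwdriver 0.75 med [0.52  0.157 0.042] lo [0.482 0.118 0.014] hi [0.56  0.197 0.049] uv 207 188 551
screwdriv
[... 1427 characters left out ...]
02 ] lo [ 0.609 -0.017  0.005] hi [0.635 0.01  0.037] uv 233 191 115
film_can_a 0.72 med [0.672 0.065 0.035] lo [0.665 0.046 0.005] hi [0.692 0.074 0.052] uv 202 189 192
film_can_a 0.49 med [ 0.681 -0.067  0.034] lo [ 0.673 -0.087  0.004] hi [ 0.7   -0.06   0.051] uv 234 169 169
screwdriver 0.89 med [0.4   0.42  0.022] lo [0.35  0.406 0.   ] hi [0.529 0.433 0.027] uv 154 330 765
measure 0.96 med [0.651 0.401 0.051] lo [0.631 0.349 0.   ] hi [0.756 0.432 0.076] uv 93 252 1180
filter_box 0.72 med [ 0.578 -0.415  0.028] lo [ 0.54  -0.467  0.004] hi [ 0.634 -0.381  0.032] uv 330 139 522
filter_box 0.63 med [ 0.466 -0.147  0.036] lo [ 0.409 -0.254 -0.001] hi [ 0.555 -0.107  0.054] uv 308 185 1174
```

```bash
python3 - <<'E'
import cv2,numpy as np
for n in ("top","side"):
    im=cv2.imread(f"pics/{n}0.png"); cv2.imwrite(f"pics/{n}0z.png",cv2.resize(im[100:300,80:420] if n=="top" else im[110:310,140:400],None,fx=2.3,fy=2.3,interpolation=cv2.INTER_CUBIC))
E
```

```text
(no output)
```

View pics/top0z.png

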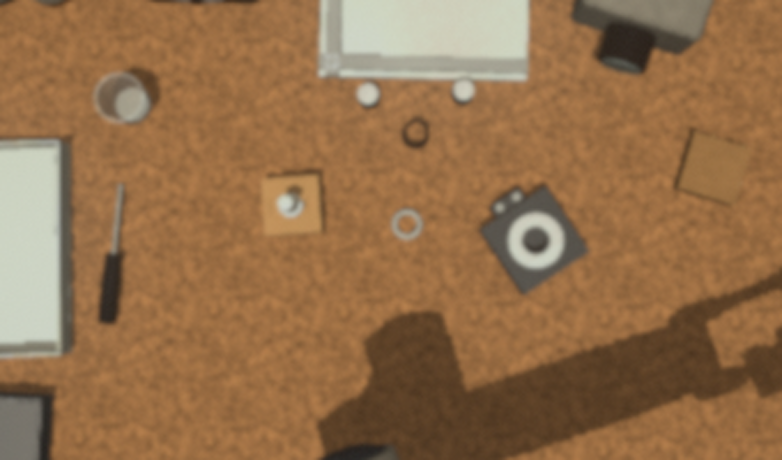

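View pics/side0z.png

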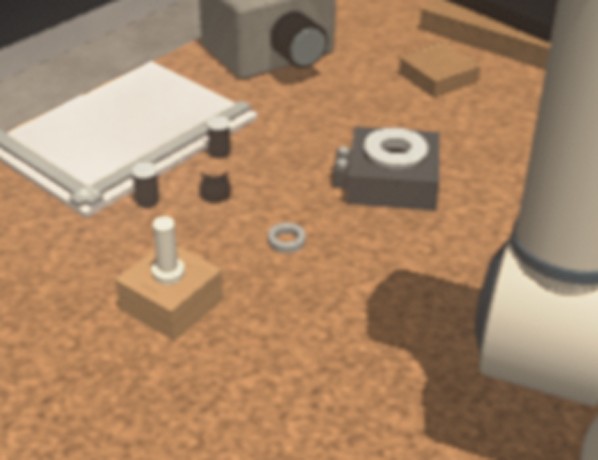

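The top view shows the stand with the drift at about pixel (206,188) and the cup on the casting at about (312,203). The bystanders are well clear of both. Next I'll refine the poses.

```bash
python3 - <<'E'
from h import *
from scipy.optimize import least_squares
for n in ("top","side"):
    f=dict(np.load(f"{n}0.npz")); 
    p,u,v=world(f,np.ones((384,512),bool)); 
    # brightness
    g=f["frame"].max(2)[v,u]; sat=(f["frame"].max(2).astype(int)-f["frame"].min(2))[v,u]
    def box(x0,x1,y0,y1,z0,z1): return (p[:,0]>x0)&(p[:,0]<x1)&(p[:,1]>y0)&(p[:,1]<y1)&(p[:,2]>z0)&(p[:,2]<z1)
    m=box(.47,.58,.1,.21,.036,.050); q=p[m][:,:2].astype(np.float32); print(n,"stand",cv2.minAreaRect(q),np.median(p[m][:,2]),m.sum())
    m=box(.47,.57,.1,.21,.06,.112); q=p[m]
    if len(q)>20:
        # cylinder r=11 facing camera
        cam=np.linalg.inv(f["extrinsics"])[:3,3]
        r=least_squares(lambda c:np.hypot(q[:,0]-c[0],q[:,1]-c[1])-.011,[.52,.156],loss="soft_l1",f_scale=.002); print("shank",r.x,np.sqrt(np.mean(r.fun**2)),len(q))
    m=box(.47,.57,.1,.21,.110,.125); print("shank top",np.round(p[m].mean(0) if m.any() else 0,4),m.sum())
    m=box(.40,.56,-.26,-.10,.036,.049); q=p[m][:,:2].astype(np.float32); print("casting",cv2.minAreaRect(q),np.median(p[m][:,2]))
    m=box(.43,.53,-.23,-.13,.050,.066); q=p[m]; print("cup",cv2.minEnclosingCircle(q[:,:2].astype(np.float32)),q.mean(0),len(q))
    A=np.c_[q[:,0]-.48,q[:,1]+.178,np.ones(len(q))]; print("plane",np.linalg.lstsq(A,q[:,2],rcond=None)[0])
    # ellipse in image of bright flange, ray-plane at z=.057
    M=np.linalg.inv(f["extrinsics"]); 
    m=np.zeros((384,512),bool); m[v[box(.42,.54,-.24,-.12,.04,.08)],u[box(.42,.54,-.24,-.12,.04,.08)]]=1
    b=((f["frame"].min(2)>130)&m).astype(np.uint8); cs,_=cv2.findContours(b,cv2.RETR_EXTERNAL,cv2.CHAIN_APPROX_NONE); c=max(cs,key=cv2.contourArea)[:,0,:].astype(float)
    d=np.c_[(c[:,0]-f["cx"])/f["fx"],(c[:,1]-f["cy"])/f["fy"],np.ones(len(c))]@M[:3,:3].T; t=(.057-M[2,3])/d[:,2]; w=M[:3,3]+d*t[:,None]
    r=least_squares(lambda c:np.hypot(w[:,0]-c[0],w[:,1]-c[1])-c[2],[.48,-.178,.039],loss="soft_l1",f_scale=.001); print("cup rim",r.x,np.std(r.fun),len(c))
E
```

```text
top stand ((0.5222980976104736, 0.15870067477226257), (0.07990527153015137, 0.07966790348291397), 4.7481770515441895) 0.04260858118816091 524
shank [0.5216933  0.15986802] 0.002521935623388131 24
shank top [0.5218 0.1587 0.1142] 35
casting ((0.48596417903900146, -0.17770721018314362), (0.12325307726860046, 0.11036410182714462), 34.878684997558594) 0.042611108284456245
cup ((0.48271018266677856, -0.17672604322433472), 0.04958806559443474) [ 0.48036279 -0.18161816  0.05538666] 335
plane [ 0.00147513 -0.00094555  0.0553827 ]
cup rim [ 0.4789198  -0.18016375  0.03753225] 0.0010767137675520096 70
side stand ((0.5218214988708496, 0.16220879554748535), (0.08226300030946732, 0.08334043622016907), 6.134171009063721) 0.04398273675993469 665
shank [0.52291276 0.16116991] 0.0011418745301654228 155
shank top [0.5207 0.1629 0.1133] 53
casting ((0.4873095452785492, -0.1733069121837616), (0.1239624097943306, 0.11679693311452866), 35.16093063354492) 0.04332342635980191
cup ((0.48026251792907715, -0.1799975037574768), 0.04028921574354172) [ 0.47887934 -0.17649829  0.05574322] 296
plane [ 0.00519261 -0.00578402  0.05575773]
cup rim [ 0.47817518 -0.1761449   0.0389581 ] 0.0015325586948617036 63
```

{"op": "jog_arm", "data": {"steps": [[1, 54.3, -53.9, 0, 0, 0, 0], [1, 54.3, -53.9, 0, 0, 0, 0], [1, 54.3, -53.9, 0, 0, 0, 0], [1, 54.3, -53.9, 0, 0, 0, 0], [1, 54.3, -53.9, 0, 0, 0, 0], [1, 54.3, -53.9, 0, 0, 0, 0], [1, 54.3, -53.9, 0, 0, 0, 0], [1, 54.3, -53.9, 0, 0, 0, 0], [1, 54.3, -53.9, 0, 0, 0, 0], [1, 54.3, -53.9, 0, 0, 0, 0], [1, 54.3, -53.9, 0, 0, 0, 0], [1, 54.3, -53.9, 0, 0, 0, 0], [1, 54.3, -53.9, 0, 0, 0, 0], [1, 54.3, -53.9, 0, 0, 0, 0], [1, 54.3, -53.9, 0, 0, 0, 0], [1, 54.3, -53.9, 0, 0, 0, 0], [1, 54.3, -53.9, 0, 0, 0, 0], [1, 54.3, -53.9, 0, 0, 0, 0], [1, 54.3, -53.9, 0, 0, 0, 0]]}}

```text
clock: 3.0
position: [0.5225, 0.1578, 0.2371]
tcp_rot: [[0.919, 0.395, 0.001], [0.395, -0.919, -0.0], [0.0, 0.001, -1.0]]
ft_force: [-0.2, 0.3, 1.0]
width: 0.0875
```

{"op": "jog_arm", "data": {"steps": [[1, 0, -0.2, 5, 0, 0, 0], [1, 0, -0.2, 10, 0, 0, 0], [1, 0, -0.2, 14, 0, 0, 0], [1, 0, -0.2, 16.5, 0, 0, 0], [1, 0, -0.2, 16.5, 0, 0, 0], [1, 0, -0.2, 16.5, 0, 0, 0]]}}

```text
clock: 3.6
position: [0.522, 0.1585, 0.0732]
tcp_rot: [[0.919, 0.393, 0.001], [0.393, -0.919, -0.0], [0.001, 0.001, -1.0]]
ft_force: [0.2, -0.3, -0.5]
width: 0.0879
```

```bash
python3 - <<'E'
from h import *
st(); f=grab_frame("side"); cv2.imwrite("pics/s1.png",cv2.resize(f["frame"][130:290,120:320],None,fx=3,fy=3,interpolation=cv2.INTER_CUBIC))
E
```

```text
3.6 pos [0.522  0.1585 0.0732] f [ 0.23 -0.27 -0.53] m [ 0.02  0.01 -0.06] w 0.0879
[[0.919, 0.393, 0.001], [0.393, -0.919, -0.0], [0.001, 0.001, -1.0]] [ 2.330e-01 -2.600e-02  1.640e+00 -1.000e-03  1.526e+00  1.399e+00]
```

View pics/s1.png

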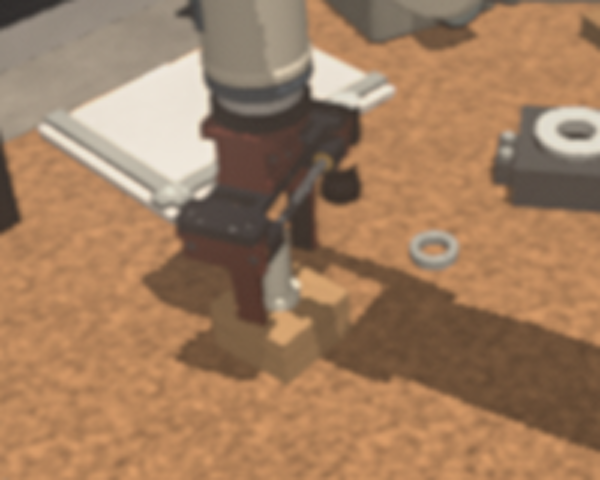

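The drift's shank (zoomed about (280,270)) stands between the two fingers, and nothing is touching yet. I'll close on it.

{"op": "jog_arm", "data": {"steps": [[0, 0, 0, 0, 0, 0, 0], [0, 0, 0, 0, 0, 0, 0], [0, 0, 0, 0, 0, 0, 0], [0, 0, 0, 0, 0, 0, 0], [0, 0, 0, 0, 0, 0, 0], [0, 0, 0, 0, 0, 0, 0], [0, 0, 0, 0, 0, 0, 0], [0, 0, 0, 0, 0, 0, 0]]}}

```text
clock: 4.45
position: [0.5228, 0.159, 0.0744]
tcp_rot: [[0.919, 0.394, 0.003], [0.394, -0.919, 0.0], [0.003, 0.001, -1.0]]
ft_force: [-1.0, 0.3, -0.1]
width: 0.0274
```

```bash
python3 - <<'E'
from h import *
st()
E
```

```text
4.45 pos [0.5228 0.159  0.0744] f [-1.02  0.25 -0.06] m [-0.01 -0.    0.05] w 0.0274
[[0.919, 0.394, 0.003], [0.394, -0.919, 0.0], [0.003, 0.001, -1.0]] [ 2.330e-01 -2.600e-02  1.639e+00 -1.000e-03  1.526e+00  1.399e+00]
```

{"op": "jog_arm", "data": {"steps": [[0, 0, 0, 0, 0, 0, 0], [0, 0, 0, 0, 0, 0, 0], [0, 0, 0, 0, 0, 0, 0]]}}

```text
clock: 4.75
position: [0.5228, 0.159, 0.0744]
tcp_rot: [[0.919, 0.394, 0.003], [0.394, -0.919, 0.0], [0.003, 0.001, -1.0]]
ft_force: [0.0, -0.2, -0.0]
width: 0.0216
```

```bash
python3 - <<'E'
from h import *
st()
E
```

```text
4.75 pos [0.5228 0.159  0.0744] f [ 0.03 -0.21 -0.02] m [0.09 0.08 0.01] w 0.0216
[[0.919, 0.394, 0.003], [0.394, -0.919, 0.0], [0.003, 0.001, -1.0]] [ 0.233 -0.026  1.639 -0.     1.526  1.399]
```

{"op": "jog_arm", "data": {"steps": [[0, 0, 0, -3, 0, 0, 0], [0, 0, 0, -8, 0, 0, 0], [0, 0, 0, -12, 0, 0, 0], [0, 0, 0, -12, 0, 0, 0], [0, -14.1, 24.3, -12, 0, 0, 0], [0, -14.1, 24.3, -12, 0, 0, 0], [0, -14.1, 24.3, -12, 0, 0, 0], [0, -14.1, 24.3, -12, 0, 0, 0], [0, -14.1, 24.3, -12, 0, 0, 0], [0, -14.1, 24.3, -12, 0, 0, 0], [0, -14.1, 24.3, -12, 0, 0, 0], [0, -14.1, 24.3, -12, 0, 0, 0]]}}

```text
clock: 5.95
position: [0.4881, -0.1202, 0.1931]
tcp_rot: [[0.92, 0.392, 0.002], [0.392, -0.92, 0.001], [0.002, -0.0, -1.0]]
ft_force: [0.6, -0.0, -1.0]
width: 0.0215
```

```bash
python3 - <<'E'
from h import *
st(); f=grab_frame("side"); cv2.imwrite("pics/s2.png",cv2.resize(f["frame"][90:250,210:410],None,fx=4,fy=3.7,interpolation=cv2.INTER_CUBIC))
np.savez("side2.npz",**f)
f=grab_frame("top"); np.savez("top2.npz",**f); cv2.imwrite("pics/t2.png",cv2.resize(f["frame"][130:270,230:400],None,fx=4,fy=4,interpolation=cv2.INTER_CUBIC))
E
```

```text
5.95 pos [ 0.4881 -0.1202  0.1931] f [ 0.56 -0.01 -0.96] m [-0.08  0.01 -0.01] w 0.0215
[[0.92, 0.392, 0.002], [0.392, -0.92, 0.001], [0.002, -0.0, -1.0]] [-0.31  -0.178  1.569  0.002  1.749  0.858]
```

View pics/s2.png

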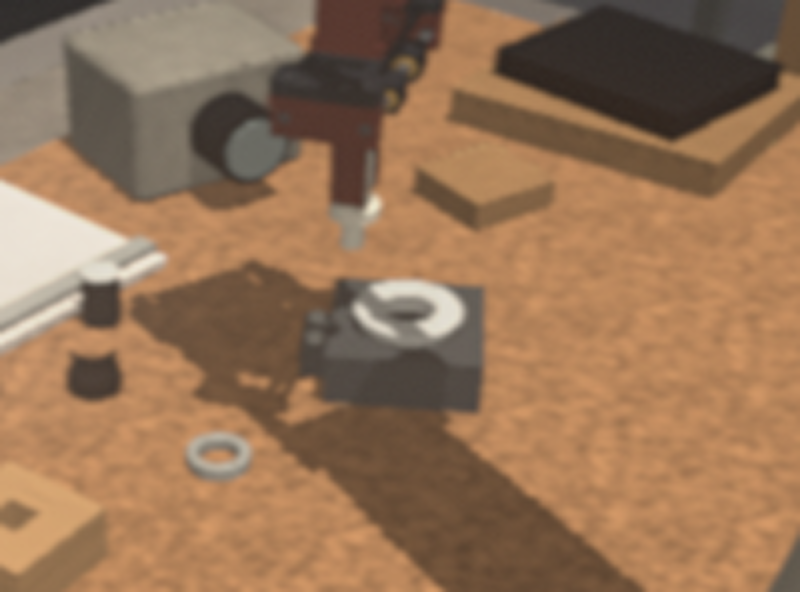

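View pics/t2.png

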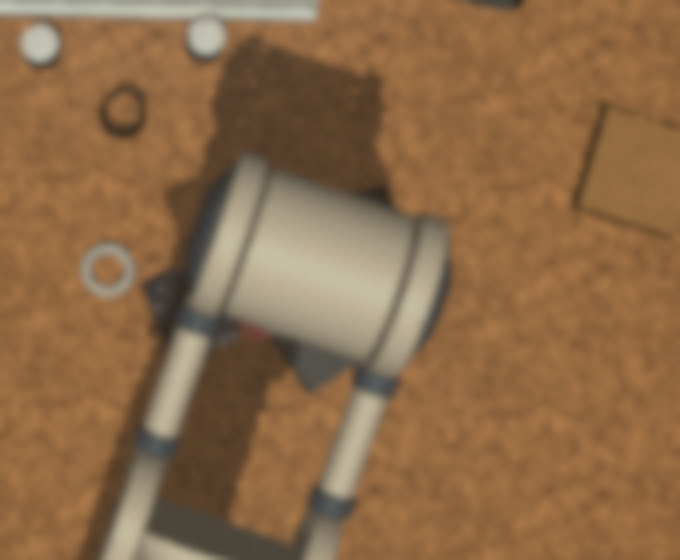

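```bash
python3 - <<'E'
from h import *
def proj(f,P): q=f["extrinsics"]@np.r_[P,1]; return (q[0]/q[2]*f["fx"]+f["cx"],q[1]/q[2]*f["fy"]+f["cy"])
for n in("side","top"):
    f=dict(np.load(f"{n}0.npz")); im=cv2.resize(f["frame"],None,fx=4,fy=4,interpolation=cv2.INTER_CUBIC)
    for a in np.linspace(0,6.28,40):
        for c,r,z,col in (((.489,-.1195),.008,.044,(0,0,255)),((.4787,-.1785),.039,.057,(0,255,0)),((.4787,-.1785),.019,.057,(0,255,0))):
            u,v=proj(f,[c[0]+r*np.cos(a),c[1]+r*np.sin(a),z]); cv2.circle(im,(int(4*u+2),int(4*v+2)),1,col,-1)
    u,v=proj(f,[.4787,-.1785,.05]); x,y=int(4*u),int(4*v); cv2.imwrite(f"pics/o_{n}.png",im[y-200:y+200,x-200:x+200])
a=cv2.hconcat([cv2.imread("pics/o_side.png"),cv2.imread("pics/o_top.png")]); cv2.imwrite("pics/o.png",a)
# tilt of drift & nose length from side2
f=dict(np.load("side2.npz")); p,u,v=world(f,np.ones((384,512),bool))
m=(abs(p[:,0]-.488)<.03)&(abs(p[:,1]+.12)<.03)&(p[:,2]>.08)&(p[:,2]<.2); q=p[m]
for z in np.arange(.12,.19,.005):
    k=abs(q[:,2]-z)<.0025; print(round(z,3),k.sum(),np.round(q[k].mean(0),4) if k.any() else "", np.round(np.ptp(q[k],axis=0),3) if k.any() else "")
E
```

```text
0.12 0  
0.125 0  
0.13 0  
0.135 2 [ 0.4867 -0.1136  0.1365] [0.002 0.002 0.   ]
0.14 7 [ 0.4842 -0.1146  0.1406] [0.012 0.01  0.003]
0.145 11 [ 0.4844 -0.1133  0.1449] [0.013 0.013 0.004]
0.15 10 [ 0.4838 -0.114   0.1501] [0.011 0.011 0.005]
0.155 8 [ 0.4848 -0.1142  0.1543] [0.013 0.008 0.003]
0.16 1 [ 0.4815 -0.1119  0.1578] [0. 0. 0.]
0.165 18 [ 0.4792 -0.1101  0.1653] [0.028 0.025 0.005]
0.17 35 [ 0.4816 -0.1115  0.1704] [0.027 0.035 0.005]
0.175 16 [ 0.4799 -0.113   0.1735] [0.024 0.026 0.005]
0.18 12 [ 0.4809 -0.1113  0.1808] [0.018 0.04  0.004]
0.185 22 [ 0.4801 -0.1085  0.1854] [0.02  0.041 0.004]
0.19 20 [ 0.4825 -0.1092  0.19  ] [0.02  0.047 0.005]
```

View pics/o.png

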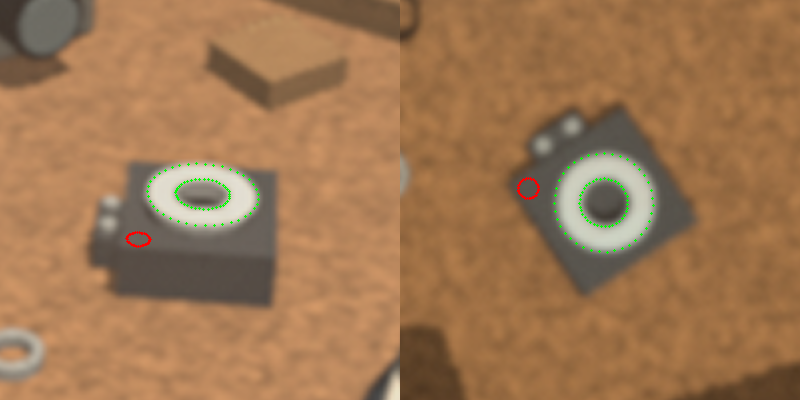

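The overlay fits: the touch point lies on the casting corner and the green rings match the flange. I'll go down toward the casting to feel for the nose.

{"op": "jog_arm", "data": {"steps": [[0, 0, 0, 4, 0, 0, 0], [0, 0, 0, 7, 0, 0, 0], [0, 0, 0, 8, 0, 0, 0], [0, 0, 0, 8, 0, 0, 0], [0, 0, 0, 8, 0, 0, 0]]}}

```text
clock: 6.55
position: [0.4894, -0.1184, 0.115]
tcp_rot: [[0.918, 0.396, 0.004], [0.396, -0.918, 0.001], [0.004, 0.001, -1.0]]
ft_force: [0.7, -0.4, 0.1]
width: 0.0213
```

```bash
python3 - <<'E'
from h import *
st()
E
```

```text
6.55 pos [ 0.4894 -0.1184  0.115 ] f [ 0.74 -0.43  0.14] m [0.01 0.   0.01] w 0.0213
[[0.918, 0.396, 0.004], [0.396, -0.918, 0.001], [0.004, 0.001, -1.0]] [-0.306 -0.164  1.695  0.002  1.607  0.858]
```

{"op": "jog_arm", "data": {"steps": [[0, 0, 0, 0.2, 0, 0, 0], [0, 0, 0, 0.4, 0, 0, 0]]}}

```text
clock: 6.75
position: [0.4905, -0.1186, 0.113]
tcp_rot: [[0.918, 0.396, 0.008], [0.396, -0.918, -0.0], [0.007, 0.003, -1.0]]
ft_force: [0.5, -0.2, -0.1]
width: 0.0217
```

{"op": "jog_arm", "data": {"steps": [[0, 0, 0, 0.2, 0, 0, 0], [0, 0, 0, 0.2, 0, 0, 0]]}}

```text
clock: 6.95
position: [0.4907, -0.1186, 0.1114]
tcp_rot: [[0.918, 0.396, 0.008], [0.396, -0.918, -0.001], [0.008, 0.004, -1.0]]
ft_force: [-0.2, -0.1, -0.9]
width: 0.0217
```

{"op": "jog_arm", "data": {"steps": [[0, 0, 0, 0.2, 0, -0.4, 0], [0, 0, 0, 0.4, 0, -0.4, 0], [0, 0, 0, 0.5, 0, -0.4, 0]]}}

```text
clock: 7.25
position: [0.4906, -0.1186, 0.106]
tcp_rot: [[0.918, 0.396, 0.002], [0.396, -0.918, -0.003], [0.0, 0.004, -1.0]]
ft_force: [0.0, 0.4, -0.9]
width: 0.0215
```

{"op": "jog_arm", "data": {"steps": [[0, 0, 0, 0.1, 0, 0, 0], [0, 0, 0, 0.2, 0, 0, 0], [0, 0, 0, 0.2, 0, 0, 0]]}}

```text
clock: 7.55
position: [0.4905, -0.1186, 0.1038]
tcp_rot: [[0.918, 0.396, 0.001], [0.396, -0.918, -0.003], [-0.0, 0.003, -1.0]]
ft_force: [-0.5, -0.9, -0.8]
width: 0.0217
```

{"op": "jog_arm", "data": {"steps": [[0, 0, 0, 0.1, 0, 0, 0], [0, 0, 0, 0.15, 0, 0, 0], [0, 0, 0, 0.15, 0, 0, 0]]}}

```text
clock: 7.85
position: [0.4905, -0.1186, 0.1022]
tcp_rot: [[0.918, 0.396, 0.001], [0.396, -0.918, -0.003], [-0.0, 0.003, -1.0]]
ft_force: [-0.2, -0.3, -2.6]
width: 0.0214
```

{"op": "jog_arm", "data": {"steps": [[0, 0, 0, 0.1, 0, 0, 0], [0, 0, 0, 0.15, 0, 0, 0], [0, 0, 0, 0.15, 0, 0, 0]]}}

```text
clock: 8.15
position: [0.4904, -0.1186, 0.1005]
tcp_rot: [[0.918, 0.396, 0.001], [0.396, -0.918, -0.003], [-0.0, 0.003, -1.0]]
ft_force: [-0.6, -0.9, -1.0]
width: 0.0219
```

{"op": "jog_arm", "data": {"steps": [[0, 0, 0, 0.1, 0, 0, 0], [0, 0, 0, 0.15, 0, 0, 0], [0, 0, 0, 0.15, 0, 0, 0]]}}

```text
clock: 8.45
position: [0.4906, -0.1186, 0.0997]
tcp_rot: [[0.918, 0.396, 0.002], [0.396, -0.918, -0.003], [0.0, 0.004, -1.0]]
ft_force: [-0.8, -0.0, 2.9]
width: 0.0217
```

{"op": "jog_arm", "data": {"steps": [[0, 0, 0, 0.1, 0, 0, 0], [0, 0, 0, 0.15, 0, 0, 0], [0, 0, 0, 0.15, 0, 0, 0]]}}

```text
clock: 8.75
position: [0.4907, -0.1186, 0.0996]
tcp_rot: [[0.918, 0.396, 0.002], [0.396, -0.918, -0.003], [0.001, 0.004, -1.0]]
ft_force: [-4.1, 1.1, 8.7]
width: 0.0221
```

Contact with the casting top came at TCP z ≈ 0.0997, so the nose is about 25 mm long and home is TCP z ≈ 0.1047. The arm gives roughly 7 N per mm of over-travel. Next is the first rim point.

{"op": "jog_arm", "data": {"steps": [[0, 0, 0, -2.5, 0, 0, 0], [0, 0, 0, -2.5, 0, 0, 0], [0, -3.4, 2.3, -2.5, 0, 0, 0], [0, -3.4, 2.3, -2.5, 0, 0, 0], [0, -3.4, 2.3, -1.7, 0, 0, 0], [0, -3.4, 2.3, -1.7, 0, 0, 0], [0, -3.4, 2.3, -1.7, 0, 0, 0]]}}

```text
clock: 9.45
position: [0.4684, -0.1524, 0.1156]
tcp_rot: [[0.918, 0.397, 0.001], [0.397, -0.918, -0.003], [-0.0, 0.003, -1.0]]
ft_force: [-0.0, 0.5, -1.0]
width: 0.0217
```

```bash
python3 - <<'E'
from h import *
o=st(); print((o["tcp_rot"].T@(np.r_[.479,-.1785,0]-o["position"]))*100)
f=grab_frame("side"); cv2.imwrite("pics/s3.png",cv2.resize(f["frame"][120:220,240:370],None,fx=6,fy=6,interpolation=cv2.INTER_CUBIC))
E
```

```text
9.45 pos [ 0.4684 -0.1524  0.1156] f [-0.01  0.48 -0.96] m [-0.   -0.03  0.  ] w 0.0217
[[0.918, 0.397, 0.001], [0.397, -0.918, -0.003], [-0.0, 0.003, -1.0]] [-0.382 -0.193  1.719 -0.002  1.613  0.781]
[-0.06338575  2.78553955 11.56793229]
```

View pics/s3.png

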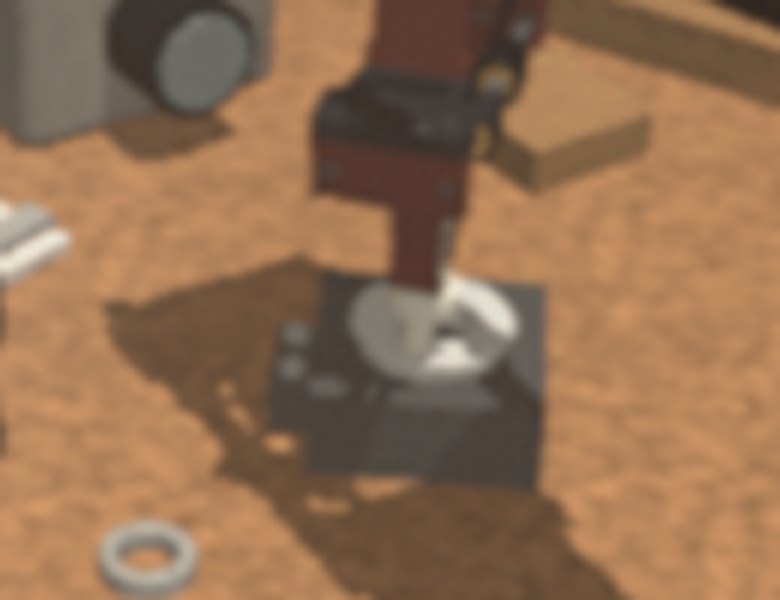

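The nose is over the near part of the flange ring (zoomed about (412,350)). Now the first gentle press.

{"op": "jog_arm", "data": {"steps": [[0, 0, 0, 0.2, 0, 0, 0], [0, 0, 0, 0.35, 0, 0, 0], [0, 0, 0, 0.5, 0, 0, 0], [0, 0, 0, 0.5, 0, 0, 0]]}}

```text
clock: 9.9
position: [0.4688, -0.1521, 0.1118]
tcp_rot: [[0.918, 0.397, 0.002], [0.397, -0.918, -0.002], [0.001, 0.003, -1.0]]
ft_force: [-1.8, 1.8, 2.2]
width: 0.0215
```

{"op": "jog_arm", "data": {"steps": [[0, 0, 0, 0.15, 0, 0, 0], [0, 0, 0, 0.25, 0, 0, 0], [0, 0, 0, 0.25, 0, 0, 0]]}}

```text
clock: 10.2
position: [0.4689, -0.1517, 0.1106]
tcp_rot: [[0.918, 0.397, 0.003], [0.397, -0.918, -0.002], [0.002, 0.003, -1.0]]
ft_force: [-3.7, 3.0, 6.9]
width: 0.0218
```

{"op": "jog_arm", "data": {"steps": [[0, 0, 0, -0.8, 0, 0, 0], [0, 0, 2.8, -0.8, 0, 0, 0], [0, 0, 5.5, -0.8, 0, 0, 0], [0, 0, 5.5, -0.8, 0, 0, 0], [0, 0, 5.5, -0.2, 0, 0, 0], [0, 0, 5.5, 0, 0, 0, 0], [0, 0, 5.5, 0.15, 0, 0, 0], [0, 0, 5.5, 0.2, 0, 0, 0], [0, 0, 5.5, 0.2, 0, 0, 0]]}}

```text
clock: 11.1
position: [0.4914, -0.2023, 0.1108]
tcp_rot: [[0.917, 0.398, 0.006], [0.398, -0.917, -0.005], [0.004, 0.007, -1.0]]
ft_force: [-0.1, -2.7, 5.3]
width: 0.0219
```

{"op": "jog_arm", "data": {"steps": [[0, 0, 0, -0.8, 0.4, -0.2, 0], [0, -1.4, -1.4, -0.8, 0.4, -0.2, 0], [0, -2.7, -2.7, -0.8, 0.4, -0.2, 0], [0, -2.7, -2.7, -0.8, 0.4, -0.2, 0], [0, -2.7, -2.7, -0.2, 0.4, -0.2, 0], [0, -2.7, -2.7, 0, 0.4, -0.2, 0], [0, -2.7, -2.7, 0.15, 0.4, -0.2, 0], [0, -2.7, -2.7, 0.25, 0.4, -0.2, 0], [0, -2.7, -2.7, 0.25, 0.4, -0.2, 0]]}}

```text
clock: 12.0
position: [0.4561, -0.1887, 0.1097]
tcp_rot: [[0.917, 0.398, 0.0], [0.398, -0.917, -0.001], [-0.0, 0.001, -1.0]]
ft_force: [-5.8, -0.1, 10.3]
width: 0.0214
```

{"op": "jog_arm", "data": {"steps": [[0, 0, 0, -0.8, 0, 0, 0], [0, 2.6, 0, -0.8, 0, 0, 0], [0, 5.3, 0, -0.8, 0, 0, 0], [0, 5.3, 0, -0.8, 0, 0, 0], [0, 5.3, 0, -0.2, 0, 0, 0], [0, 5.3, 0, 0, 0, 0, 0], [0, 5.3, 0, 0.15, 0, 0, 0], [0, 5.3, 0, 0.15, 0, 0, 0]]}}

```text
clock: 12.8
position: [0.5048, -0.1677, 0.109]
tcp_rot: [[0.918, 0.397, 0.002], [0.397, -0.918, -0.0], [0.002, 0.001, -1.0]]
ft_force: [1.5, 1.8, 3.4]
width: 0.0211
```

```bash
python3 - <<'E'
from h import *
o=st(); print((o["tcp_rot"].T@(np.r_[.479,-.1785,0]-o["position"]))*100)
E
```

```text
12.8 pos [ 0.5048 -0.1677  0.109 ] f [1.47 1.8  3.44] m [ 0.44 -0.34 -0.02] w 0.0211
[[0.918, 0.397, 0.002], [0.397, -0.918, -0.0], [0.002, 0.001, -1.0]] [-3.850e-01 -8.200e-02  1.630e+00  1.000e-03  1.591e+00  7.770e-01]
[-2.81957638 -0.04461201 10.89722523]
```

{"op": "jog_arm", "data": {"steps": [[0, 0, 0, -0.8, 0, 0, 0], [0, -1.4, -1.4, -0.8, 0, 0, 0], [0, -2.8, -2.7, -0.8, 0, 0, 0], [0, -2.8, -2.7, -0.8, 0, 0, 0], [0, -2.8, -2.7, -0.2, 0, 0, 0], [0, -2.8, -2.7, 0, 0, 0, 0], [0, -2.8, -2.7, 0.15, 0, 0, 0], [0, -2.8, -2.7, 0.2, 0, 0, 0], [0, -2.8, -2.7, 0.2, 0, 0, 0]]}}

```text
clock: 13.7
position: [0.4687, -0.1539, 0.108]
tcp_rot: [[0.918, 0.398, 0.002], [0.398, -0.918, 0.0], [0.002, 0.0, -1.0]]
ft_force: [-3.3, 1.7, 7.7]
width: 0.0215
```

{"op": "jog_arm", "data": {"steps": [[0, 0, 0, -0.8, 0, 0, 0], [0, 0, 2.8, -0.8, 0, 0, 0], [0, 0, 5.4, -0.8, 0, 0, 0], [0, 0, 5.4, -0.8, 0, 0, 0], [0, 0, 5.4, -0.1, 0, 0, 0], [0, 0, 5.4, 0.1, 0, 0, 0], [0, 0, 5.4, 0.2, 0, 0, 0], [0, 0, 5.4, 0.2, 0, 0, 0]]}}

```text
clock: 14.5
position: [0.4908, -0.2038, 0.1076]
tcp_rot: [[0.917, 0.398, 0.005], [0.398, -0.917, -0.003], [0.003, 0.004, -1.0]]
ft_force: [0.3, -4.3, 4.1]
width: 0.0218
```

{"op": "jog_arm", "data": {"steps": [[0, 0, 0, -0.8, 0.2, -0.2, 0], [0, -1.4, -1.4, -0.8, 0.2, -0.2, 0], [0, -2.8, -2.8, -0.8, 0.2, -0.2, 0], [0, -2.8, -2.8, -0.8, 0.2, -0.2, 0], [0, -2.8, -2.8, -0.2, 0.2, -0.2, 0], [0, -2.8, -2.8, 0, 0.2, -0.2, 0], [0, -2.8, -2.8, 0.15, 0.2, -0.2, 0], [0, -2.8, -2.8, 0.2, 0.2, -0.2, 0], [0, -2.8, -2.8, 0.2, 0.2, -0.2, 0]]}}

```text
clock: 15.4
position: [0.4542, -0.1895, 0.1068]
tcp_rot: [[0.917, 0.398, -0.0], [0.398, -0.917, -0.001], [-0.001, 0.001, -1.0]]
ft_force: [-5.1, 0.3, 10.1]
width: 0.0221
```

{"op": "jog_arm", "data": {"steps": [[0, 0, 0, -0.8, 0, 0, 0], [0, 2.7, 0, -0.8, 0, 0, 0], [0, 5.4, 0, -0.8, 0, 0, 0], [0, 5.4, 0, -0.8, 0, 0, 0], [0, 5.4, 0, -0.2, 0, 0, 0], [0, 5.4, 0, 0, 0, 0, 0], [0, 5.4, 0, 0.15, 0, 0, 0], [0, 5.4, 0, 0.15, 0, 0, 0]]}}

```text
clock: 16.2
position: [0.5039, -0.1682, 0.1061]
tcp_rot: [[0.918, 0.397, 0.002], [0.397, -0.918, -0.001], [0.001, 0.002, -1.0]]
ft_force: [0.8, 1.4, 3.3]
width: 0.0218
```

```bash
python3 - <<'E'
from h import *
o=st(); print((o["tcp_rot"].T@(np.r_[.479,-.1785,0]-o["position"]))*100)
f=grab_frame("side"); cv2.imwrite("pics/s4.png",cv2.resize(f["frame"][120:220,240:370],None,fx=6,fy=6,interpolation=cv2.INTER_CUBIC))
E
```

```text
16.2 pos [ 0.5039 -0.1682  0.1061] f [0.82 1.39 3.27] m [ 0.35 -0.25  0.02] w 0.0218
[[0.918, 0.397, 0.002], [0.397, -0.918, -0.001], [0.001, 0.002, -1.0]] [-0.386 -0.082  1.636 -0.     1.586  0.776]
[-2.7059915  -0.0567317  10.60806026]
```

View pics/s4.png

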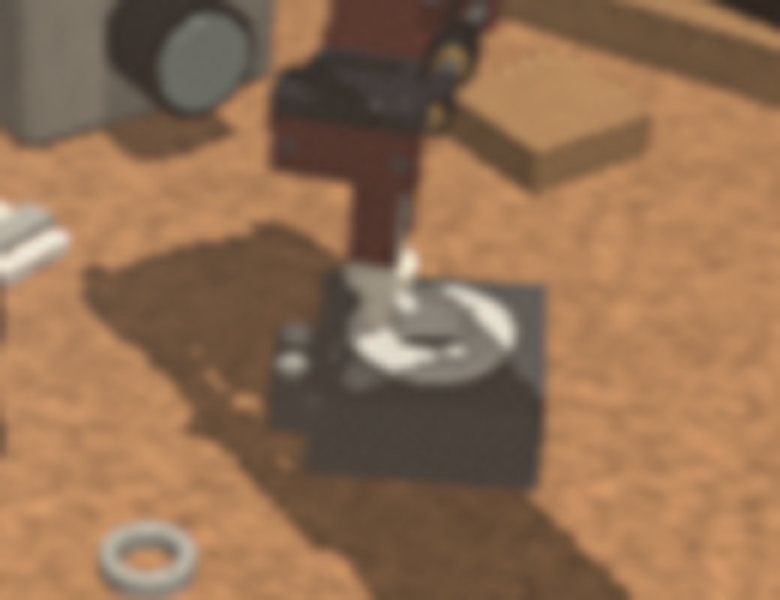

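The flange sits lower and still looks level, and the nose is on the ring at zoomed (380,310). I'll go on with the final round.

{"op": "jog_arm", "data": {"steps": [[0, 0, 0, -0.8, 0, 0, 0], [0, -1.4, -1.4, -0.8, 0, 0, 0], [0, -2.7, -2.7, -0.8, 0, 0, 0], [0, -2.7, -2.7, -0.8, 0, 0, 0], [0, -2.7, -2.7, -0.2, 0, 0, 0], [0, -2.7, -2.7, 0, 0, 0, 0], [0, -2.7, -2.7, 0.15, 0, 0, 0], [0, -2.7, -2.7, 0.25, 0, 0, 0], [0, -2.7, -2.7, 0.25, 0, 0, 0]]}}

```text
clock: 17.15
position: [0.4687, -0.1541, 0.1053]
tcp_rot: [[0.918, 0.398, 0.002], [0.398, -0.918, -0.001], [0.001, 0.001, -1.0]]
ft_force: [-4.6, 3.3, 11.0]
width: 0.0221
```

{"op": "jog_arm", "data": {"steps": [[0, 0, 0, -0.8, 0, 0, 0], [0, 0, 2.8, -0.8, 0, 0, 0], [0, 0, 5.4, -0.8, 0, 0, 0], [0, 0, 5.4, -0.8, 0, 0, 0], [0, 0, 5.4, -0.1, 0, 0, 0], [0, 0, 5.4, 0.1, 0, 0, 0], [0, 0, 5.4, 0.2, 0, 0, 0], [0, 0, 5.4, 0.2, 0, 0, 0]]}}

```text
clock: 17.95
position: [0.4906, -0.204, 0.105]
tcp_rot: [[0.917, 0.398, 0.004], [0.398, -0.917, -0.004], [0.002, 0.005, -1.0]]
ft_force: [-0.2, -2.3, 5.6]
width: 0.0215
```

{"op": "jog_arm", "data": {"steps": [[0, 0, 0, -0.8, 0.2, -0.2, 0], [0, -1.4, -1.4, -0.8, 0.2, -0.2, 0], [0, -2.8, -2.8, -0.8, 0.2, -0.2, 0], [0, -2.8, -2.8, -0.8, 0.2, -0.2, 0], [0, -2.8, -2.8, -0.2, 0.2, -0.2, 0], [0, -2.8, -2.8, 0, 0.2, -0.2, 0], [0, -2.8, -2.8, 0.15, 0.2, -0.2, 0], [0, -2.8, -2.8, 0.2, 0.2, -0.2, 0], [0, -2.8, -2.8, 0.2, 0.2, -0.2, 0]]}}

```text
clock: 18.85
position: [0.4543, -0.1894, 0.1047]
tcp_rot: [[0.917, 0.398, -0.0], [0.398, -0.917, -0.002], [-0.001, 0.001, -1.0]]
ft_force: [-5.3, 3.1, 11.4]
width: 0.0217
```

{"op": "jog_arm", "data": {"steps": [[0, 0, 0, -0.8, 0, 0, 0], [0, 2.7, 0, -0.8, 0, 0, 0], [0, 5.4, 0, -0.8, 0, 0, 0], [0, 5.4, 0, -0.8, 0, 0, 0], [0, 5.4, 0, -0.2, 0, 0, 0], [0, 5.4, 0, 0, 0, 0, 0], [0, 5.4, 0, 0.15, 0, 0, 0], [0, 5.4, 0, 0.15, 0, 0, 0]]}}

```text
clock: 19.65
position: [0.5037, -0.168, 0.1047]
tcp_rot: [[0.918, 0.398, 0.002], [0.398, -0.918, -0.001], [0.001, 0.002, -1.0]]
ft_force: [-0.7, 2.8, 6.5]
width: 0.0216
```

```bash
python3 - <<'E'
from h import *
o=st(); print((o["tcp_rot"].T@(np.r_[.479,-.1785,0]-o["position"]))*100)
E
```

```text
19.65 pos [ 0.5037 -0.168   0.1047] f [-0.68  2.85  6.53] m [ 0.57  0.23 -0.01] w 0.0216
[[0.918, 0.398, 0.002], [0.398, -0.918, -0.001], [0.001, 0.002, -1.0]] [-3.860e-01 -8.200e-02  1.638e+00 -1.000e-03  1.584e+00  7.760e-01]
[-2.69560088 -0.04461061 10.46329937]
```

All points are near the estimated home. I'll do a slightly firmer round (about 20 N) to feel for the hard stop.

{"op": "jog_arm", "data": {"steps": [[0, 0, 0, 0.15, 0, 0, 0], [0, 0, 0, 0.25, 0, 0, 0], [0, 0, 0, 0.25, 0, 0, 0], [0, 0, 0, 0.25, 0, 0, 0]]}}

```text
clock: 20.05
position: [0.5037, -0.1681, 0.1046]
tcp_rot: [[0.918, 0.397, 0.004], [0.397, -0.918, -0.001], [0.003, 0.003, -1.0]]
ft_force: [-3.1, 4.5, 10.9]
width: 0.0218
```

{"op": "jog_arm", "data": {"steps": [[0, 0, 0, -0.8, 0, 0, 0], [0, -1.4, -1.4, -0.8, 0, 0, 0], [0, -2.7, -2.7, -0.8, 0, 0, 0], [0, -2.7, -2.7, -0.8, 0, 0, 0], [0, -2.7, -2.7, -0.2, 0, 0, 0], [0, -2.7, -2.7, 0, 0, 0, 0], [0, -2.7, -2.7, 0.15, 0, 0, 0], [0, -2.7, -2.7, 0.25, 0, 0, 0], [0, -2.7, -2.7, 0.25, 0, 0, 0]]}}

```text
clock: 20.95
position: [0.4686, -0.1545, 0.1046]
tcp_rot: [[0.918, 0.397, 0.005], [0.397, -0.918, -0.002], [0.004, 0.004, -1.0]]
ft_force: [-6.7, 1.8, 14.8]
width: 0.0215
```

{"op": "jog_arm", "data": {"steps": [[0, 0, 0, -0.8, 0, 0, 0], [0, 0, 2.8, -0.8, 0, 0, 0], [0, 0, 5.4, -0.8, 0, 0, 0], [0, 0, 5.4, -0.8, 0, 0, 0], [0, 0, 5.4, -0.1, 0, 0, 0], [0, 0, 5.4, 0.1, 0, 0, 0], [0, 0, 5.4, 0.25, 0, 0, 0], [0, 0, 5.4, 0.25, 0, 0, 0], [0, 0, 5.4, 0.25, 0, 0, 0]]}}

```text
clock: 21.85
position: [0.4905, -0.204, 0.1045]
tcp_rot: [[0.918, 0.398, 0.008], [0.398, -0.918, -0.004], [0.005, 0.007, -1.0]]
ft_force: [-2.2, -1.3, 8.8]
width: 0.0214
```

{"op": "jog_arm", "data": {"steps": [[0, 0, 0, -0.8, 0.2, -0.2, 0], [0, -1.4, -1.4, -0.8, 0.2, -0.2, 0], [0, -2.8, -2.8, -0.8, 0.2, -0.2, 0], [0, -2.8, -2.8, -0.8, 0.2, -0.2, 0], [0, -2.8, -2.8, -0.2, 0.2, -0.2, 0], [0, -2.8, -2.8, 0, 0.2, -0.2, 0], [0, -2.8, -2.8, 0.15, 0.2, -0.2, 0], [0, -2.8, -2.8, 0.25, 0.2, -0.2, 0], [0, -2.8, -2.8, 0.25, 0.2, -0.2, 0]]}}

```text
clock: 22.75
position: [0.4543, -0.1893, 0.1044]
tcp_rot: [[0.917, 0.398, 0.004], [0.398, -0.917, -0.002], [0.003, 0.004, -1.0]]
ft_force: [-7.1, 2.7, 15.9]
width: 0.0213
```

Every point is now stiff at 0.1044–0.1046. To rule out grip slip, I'll touch the casting again as a reference.

{"op": "jog_arm", "data": {"steps": [[0, 0, 0, -2, 0.2, -0.2, 0], [0, 3, -2.5, -2, 0.2, -0.2, 0], [0, 6, -5, -2, 0.2, -0.2, 0], [0, 6, -5, -1, 0.2, -0.2, 0], [0, 6, -5, 0, 0.2, -0.2, 0], [0, 6, -5, 0.2, 0.2, -0.2, 0], [0, 6, -5, 0.4, 0.2, -0.2, 0], [0, 6, -5, 0.6, 0.2, -0.2, 0], [0, 6, -5, 0.6, 0.2, -0.2, 0]]}}

```text
clock: 23.65
position: [0.4893, -0.1204, 0.0995]
tcp_rot: [[0.918, 0.397, 0.0], [0.397, -0.918, -0.001], [-0.0, 0.001, -1.0]]
ft_force: [-3.0, 0.1, 4.4]
width: 0.0219
```

{"op": "jog_arm", "data": {"steps": [[0, 0, 0, 0.1, 0, 0, 0], [0, 0, 0, 0.2, 0, 0, 0], [0, 0, 0, 0.2, 0, 0, 0]]}}

```text
clock: 23.95
position: [0.4896, -0.1208, 0.0995]
tcp_rot: [[0.918, 0.396, 0.002], [0.396, -0.918, -0.001], [0.001, 0.002, -1.0]]
ft_force: [-4.9, 2.6, 10.2]
width: 0.0218
```

The casting is at 0.0995 and the flange top at 0.1045, a 5.0 mm difference. The cup is home and the grip has not slipped. Now I'll take the drift back to the stand.

{"op": "jog_arm", "data": {"steps": [[0, 0, 0, -4, 0, -0.1, 0], [0, 0, 0, -9.5, 0, -0.1, 0], [0, 0, 0, -9.5, 0, -0.1, 0], [0, 14.1, -24.4, -9.5, 0, -0.1, 0], [0, 14.1, -24.4, -9.5, 0, -0.1, 0], [0, 14.1, -24.4, -9.5, 0, -0.1, 0], [0, 14.1, -24.4, -9.5, 0, -0.1, 0], [0, 14.1, -24.4, -9.5, 0, -0.1, 0], [0, 14.1, -24.4, -9.5, 0, -0.1, 0], [0, 14.1, -24.4, -9.5, 0, -0.1, 0], [0, 14.1, -24.4, -9.5, 0, -0.1, 0], [0, 14.1, -24.4, -9.5, 0, -0.1, 0]]}}

```text
clock: 25.15
position: [0.5224, 0.1579, 0.1938]
tcp_rot: [[0.919, 0.395, 0.0], [0.395, -0.919, -0.003], [-0.001, 0.002, -1.0]]
ft_force: [0.1, -0.6, -1.0]
width: 0.0217
```

```bash
python3 - <<'E'
from h import *
o=st(); print((o["tcp_rot"].T@(np.r_[.5228,.159,.0744]-o["position"]))*100)
f=grab_frame("side"); cv2.imwrite("pics/s5.png",cv2.resize(f["frame"][160:290,140:300],None,fx=4.5,fy=4.5,interpolation=cv2.INTER_CUBIC))
f=grab_frame("side") if 0 else f
cv2.imwrite("pics/s5b.png",cv2.resize(f["frame"][130:210,260:370],None,fx=6,fy=6,interpolation=cv2.INTER_CUBIC))
p,u,v=world(f,np.ones((384,512),bool)); m=(np.hypot(p[:,0]-.479,p[:,1]+.1775)<.036)&(p[:,2]>.044)&(np.hypot(p[:,0]-.479,p[:,1]+.1775)>.021); q=p[m]
A=np.c_[q[:,0]-.479,q[:,1]+.178,np.ones(len(q))]; print("plane",np.linalg.lstsq(A,q[:,2],rcond=None)[0])
E
```

```text
25.15 pos [0.5224 0.1579 0.1938] f [ 0.11 -0.59 -1.04] m [-0.03  0.01  0.06] w 0.0217
[[0.919, 0.395, 0.0], [0.395, -0.919, -0.003], [-0.001, 0.002, -1.0]] [ 0.233 -0.059  1.458 -0.003  1.743  1.397]
[ 0.09279576 -0.10822642 11.94129797]
plane [ 0.0007118  -0.00446084  0.04860605]
```

View pics/s5.png

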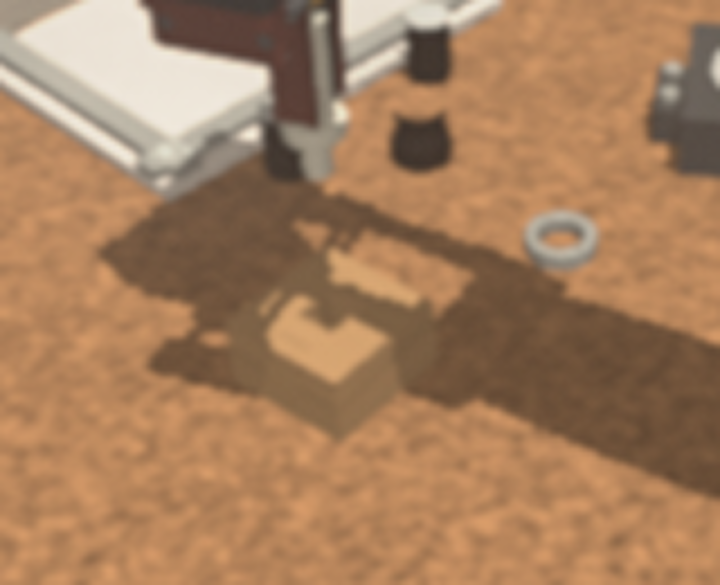

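View pics/s5b.png

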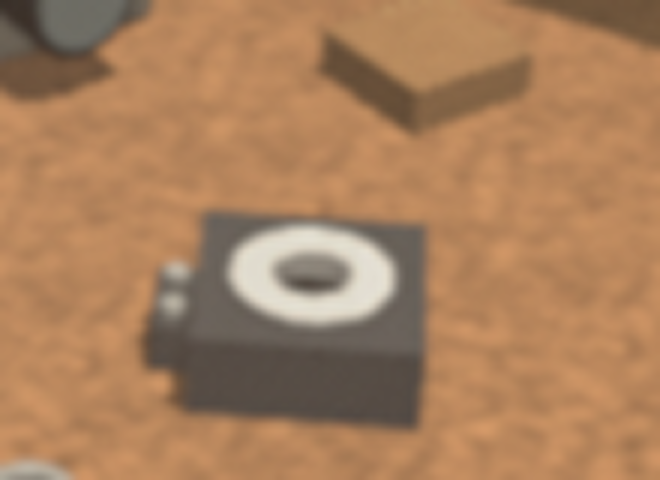

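The cup is flat on the casting (plane fit z = 0.0486, level). The drift hangs over the stand hole (zoomed about (330,305)). Lowering it.

{"op": "jog_arm", "data": {"steps": [[0, 0.1, -0.1, 4, 0, 0, 0], [0, 0.1, -0.1, 7.5, 0, 0, 0], [0, 0.1, -0.1, 8.5, 0, 0, 0], [0, 0.1, -0.1, 9, 0, 0, 0], [0, 0.1, -0.1, 9.5, 0, 0, 0], [0, 0.1, -0.1, 10, 0, 0, 0], [0, 0.1, -0.1, 10.3, 0, 0, 0], [0, 0.1, -0.1, 10.3, 0, 0, 0]]}}

```text
clock: 26.0
position: [0.5231, 0.1589, 0.0914]
tcp_rot: [[0.919, 0.394, 0.001], [0.394, -0.919, -0.002], [-0.0, 0.002, -1.0]]
ft_force: [-0.2, 0.0, -1.3]
width: 0.0217
```

```bash
python3 - <<'E'
from h import *
o=st(); print((o["tcp_rot"].T@(np.r_[.5228,.159,.0744]-o["position"]))*100)
E
```

```text
26.0 pos [0.5231 0.1589 0.0914] f [-0.23  0.02 -1.27] m [ 0.01  0.03 -0.01] w 0.0217
[[0.919, 0.394, 0.001], [0.394, -0.919, -0.002], [-0.0, 0.002, -1.0]] [ 0.234 -0.032  1.613 -0.002  1.56   1.4  ]
[-0.02531605 -0.02626496  1.69569665]
```

The nose has gone into the hole without contact. I'll lower the last 17 mm gently.

{"op": "jog_arm", "data": {"steps": [[0, 0, 0, 0.5, 0, 0, 0], [0, 0, 0, 1.0, 0, 0, 0], [0, 0, 0, 1.4, 0, 0, 0], [0, 0, 0, 1.6, 0, 0, 0], [0, 0, 0, 1.7, 0, 0, 0], [0, 0, 0, 1.75, 0, 0, 0], [0, 0, 0, 1.75, 0, 0, 0]]}}

```text
clock: 26.7
position: [0.5233, 0.1589, 0.0743]
tcp_rot: [[0.919, 0.394, 0.001], [0.394, -0.919, -0.002], [0.001, 0.002, -1.0]]
ft_force: [-1.2, 0.1, 1.1]
width: 0.0216
```

Seated: z is 0.0743 with slight upward force. Release, keeping still until the fingers are open.

{"op": "jog_arm", "data": {"steps": [[1, 0, 0, 0, 0, 0, 0], [1, 0, 0, 0, 0, 0, 0], [1, 0, 0, 0, 0, 0, 0], [1, 0, 0, 0, 0, 0, 0], [1, 0, 0, 0, 0, 0, 0], [1, 0, 0, 0, 0, 0, 0], [1, 0, 0, 0, 0, 0, 0], [1, 0, 0, 0, 0, 0, 0]]}}

```text
clock: 27.5
position: [0.5233, 0.1589, 0.0742]
tcp_rot: [[0.919, 0.394, 0.001], [0.394, -0.919, -0.002], [0.0, 0.002, -1.0]]
ft_force: [-0.1, 0.4, -0.1]
width: 0.0822
```

{"op": "jog_arm", "data": {"steps": [[1, 0, 0, -3, 0, 0, 0], [1, 0, 0, -7, 0, 0, 0], [1, 0, 0, -12, 0, 0, 0], [1, 0, 0, -15, 0, 0, 0], [1, 0, 0, -15, 0, 0, 0], [1, 0, 0, -15, 0, 0, 0]]}}

```text
clock: 28.1
position: [0.5234, 0.1593, 0.2248]
tcp_rot: [[0.919, 0.394, 0.003], [0.394, -0.919, -0.002], [0.002, 0.003, -1.0]]
ft_force: [-0.4, -0.7, -0.2]
width: 0.0877
```

```bash
python3 - <<'E'
from h import *
from scipy.optimize import least_squares
st()
f=grab_frame("side"); cv2.imwrite("pics/s6.png",cv2.resize(f["frame"][130:290,140:400],None,fx=3,fy=3,interpolation=cv2.INTER_CUBIC))
p,u,v=world(f,np.ones((384,512),bool))
m=(abs(p[:,0]-.522)<.05)&(abs(p[:,1]-.16)<.05)
q=p[m&(p[:,2]>.06)&(p[:,2]<.112)]
r=least_squares(lambda c:np.hypot(q[:,0]-c[0]-c[2]*(q[:,2]-.085),q[:,1]-c[1]-c[3]*(q[:,2]-.085))-.011,[.52,.156,0,0],loss="soft_l1",f_scale=.002); print("shank",r.x)
q=p[m&(p[:,2]>.105)&(p[:,2]<.135)]; print("top z",np.percentile(q[:,2],[50,90,97]))
for t in ["spare_race","loupe","film_can_a","screwdriver","measure","filter_box"]:
    for s in silhouettes(f,t)[:2]:
        k,_,_=world(f,s["region"]); print(t,round(s["conf"],2),np.round(np.median(k,0),3))
E
```

```text
28.1 pos [0.5234 0.1593 0.2248] f [-0.4  -0.69 -0.23] m [0.03 0.   0.  ] w 0.0877
[[0.919, 0.394, 0.003], [0.394, -0.919, -0.002], [0.002, 0.003, -1.0]] [ 0.235 -0.056  1.4   -0.002  1.795  1.4  ]
shank [ 0.52415798  0.15978388 -0.00952803 -0.00303473]
top z [0.11297176 0.11518346 0.11571345]
spare_race 0.65 [0.5   0.005 0.01 ]
loupe 0.63 [0.618 0.001 0.019]
film_can_a 0.49 [0.672 0.065 0.029]
film_can_a 0.47 [ 0.683 -0.069  0.032]
screwdriver 0.62 [0.396 0.421 0.023]
measure 0.82 [0.649 0.401 0.051]
filter_box 0.65 [ 0.575 -0.418  0.028]
filter_box 0.25 [0.516 0.166 0.079]
```

View pics/s6.png

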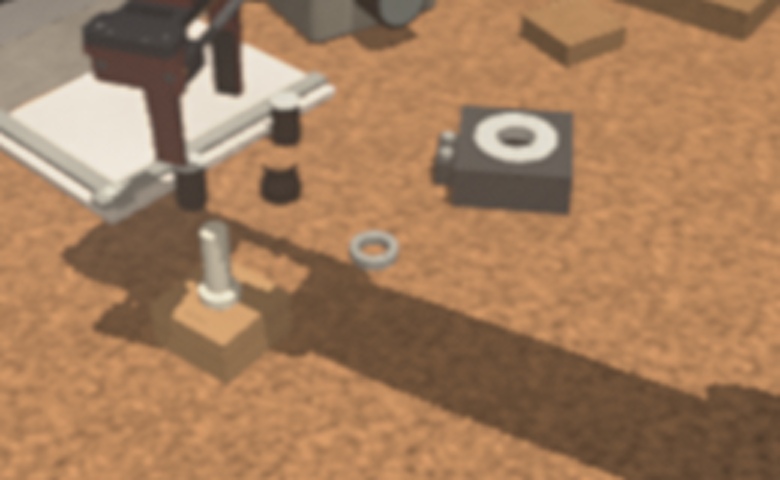

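The drift stands upright in its stand (zoomed about (215,265)), the gripper is clear above it, the cup is flat on the casting (zoomed (515,137)), and the bystanders haven't moved. Handing in.

```bash
python3 -c "
from bench import robot; print(robot.sign_off())"
```

```text
the job is handed in; nothing more can be done
None
```

The bearing cup is pressed home in its bore and the drift is back upright in its stand. I handed the job in at about 28 s of the 69 s allowed; no verdict was reported.

- **Nose length:** touching the casting top with the drift gave a nose of about 25 mm.
- **Pressing:** I worked round four rim points about 27 mm from the axis, in three alternating rounds of about 2–3 mm each. A slightly firmer fourth round checked for the stop. The highest wrist force read after a press was about 16 N.
- **Cup home:** all four points stopped hard at tool heights of 104.4–104.6 mm. Touching the casting again read 99.5 mm, which matches the 5 mm flange and shows the drift had not slipped in the grip. The side camera's plane fit put the flange top at about 48.6 mm with a slope under 0.005 rad.
- **Drift:** its collar is seated at the original height and it leans about 0.01 rad. It stands about 2 mm from the stand's centre as measured by camera, released and with the gripper clear above it.
- **Bystanders:** all were found within about 4 mm of where they started, which is within camera noise.

No check failed. The one disagreement was about 2–4 mm between the top and side cameras in horizontal position, so I used values between the two.

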